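# Load the sawing jig and set its hold-down screw

## Task

Lift the pressed brass bar out of the open die (its narrow tang sticks out to be gripped), feed it thick end first along the groove of the sawing jig, under the raised spring shoe, until its end is against the stop, and let go of it. Then turn the hold-down thumbscrew clockwise until it seats, back it off a quarter turn so that the bar is held down but can still be fed, and finish still gripping the knob so that it stays there while I tighten the lock screw at its side. Leave the other tools on the bench where they are.

Things in the scene. Friction and masses are not known exactly. Their poses are not given: they have to be found in the camera images.
- bar_center (a point): Centre, half-way up, of the loose brass bar, 160 x 16 x 10 mm, 0.16 kg. x along the bar to its thick end, z up. Thick body 16 mm wide at x -25 to +80 mm; narrow tang to grip, 12 mm wide, 10 mm high, at x -80 to -25 mm. It starts in the die's cavity, 6 mm deep with 1 mm play, underside 36 mm above the bench, and lifts straight up; the tang sticks out past the die at x -80 to -30 mm.
- bar_thick_end (a point): Middle of the flat face of the bar's thick end, 80 mm ahead of bar_center; it must end against the jig's stop.
- die: Dark grey iron lower die bolted to the bench, 126 x 70 mm, top 42 mm above the bench, two guide pins 11 mm higher. Origin on the bench under the centre of the bar lying in it, x as the bar's: block x -30 to +96 mm, y -35 to +35 mm; base flange 10 mm high at x -17 to +83 mm, y -55 to +55 mm.
- jig: Sawing jig: aluminium bed, dark steel bridge. Origin on the bench under the screw's axis, +x = feed direction, z up. Bed x -60 to +60, y -34 to +34 mm, top 36 mm above the bench; flange 8 mm high to y -52 and +52. Groove along y = 0 on the bed's top, between rails 6 mm high, 18 mm apart; flared mouth and ramp at x -70 to -48. Bridge x -14 to +14, y -34 to +34 (lock screw to +46), 82 mm high.
- bar_home (a point): Fixed point on the jig where bar_center is when the bar is home: 45 mm behind the jig's origin, 41 mm above the bench; x = feed direction. The bar's thick end then meets the stop's face, 80 mm ahead of this point; the tang hangs free behind the bed.
- shoe_sole (a point): Middle of the underside of the brass spring shoe under the bridge, 14 mm wide, from 24 mm before (upturned tip) to 14 mm beyond the screw's axis. As found it clears the top of a bar lying in the groove by 2 to 3 mm. It comes down with the screw.
- hold_down_screw (a joint): Thumbscrew angle (rad): 0 = seated, its collar on the brass bush (hard stop); grows as it is unscrewed, anticlockwise from above, to 5.2; starts at 3.5 to 4.2. It rises 8 mm per turn unscrewed (1.27 mm per rad). Drag under 0.1 N m. With the bar home the spring shoe (5 N per mm) meets it at about 2.1 and presses with about 14 N at 0, 5.5 N at a quarter turn.
- knob_grip (a point): Centre of the thumbscrew's black ribbed round knob, on its upright axis, the height to grip: 32 mm diameter, 22 mm high, 111 mm above the bench when seated. Fingertips may reach at most 25 mm below this point (bridge and bush under it). It turns and rises with the screw.
- saw_frame: Piercing saw with a wooden handle, 241 x 96 x 25 mm, lying behind the jig; to be left alone.
- doming_block: Steel doming block, a 42 mm cube with round hollows, near the front edge; to be left alone.
- forming_stick: Tapered wooden stick, 248 mm long and 26 mm thick, lying near the front edge; to be left alone.
- copper_bangle: Copper wire bangle, 66 mm across, 4 mm thick, lying flat; to be left alone.
- dapping_punch_1: Light steel dapping punch, 68 mm long, 12 mm thick, lying near the doming block; to be left alone.
- dapping_punch_2: Dark steel dapping punch, 68 mm long, 10 mm thick, beside the other; to be left alone.
- half_round_file: File with a wooden handle, 215 mm long, 20 mm thick, lying at the right of the bench; to be left alone.
Not all that is in view belongs to the job. There is more than one size of the jig; the job needs the larger.

How it is judged (in metres and radians):
On the way, in this order (a step that is already met when the one before it is completed fails the run):
1. the bar is lifted clear of the die (z of bar_center in the frame of die above 0.055 m and contact force between die and bar below 0.1 N), for 0.1 s.
2. the bar lies home in the jig's groove against the stop, released (x of bar_thick_end in the frame of jig between 0.0315 and 0.038 m and y of bar_center in the frame of jig between -0.004 and 0.004 m and z of bar_center in the frame of jig between 0.038 and 0.044 m and angle between the x axis of bar_center and the x axis of jig, either way round below 0.06 rad and contact force between the fingers and bar below 0.1 N), for 0.2 s.
3. with the bar home, the thumbscrew is turned down until it seats (all of step 2 and value of joint hold_down_screw below 0.08 rad), for 0.1 s.
At the end, for the whole second after the job is handed in: The bar lies in the groove, released, within 3.5 mm of the stop, 4 mm sideways, 3 mm in height, 0.06 rad in line, the shoe pressing on it; the thumbscrew stands 1.57 +/- 0.3 rad off its seat and the fingers still grip its knob with more than 3 N; the other tools are where they were (all of step 2 and value of joint hold_down_screw between 1.27 and 1.87 rad and contact force between the fingers and hold_down_screw above 3 N and contact force between shoe and bar above 0.8 N); the arm keeps its last pose, push and grip.
It fails at once if another tool on the bench is pushed about (more than 25 mm) (distance of any of saw_frame, doming_block, forming_stick, copper_bangle, dapping_punch_1, dapping_punch_2, half_round_file from where it was at the start of the episode above 0.025 m).
It also fails if it takes over 67 s, if anything falls off the work surface, if the arm or the gripper's body presses on something with over 40 N, if the wrist force passes 120 N, or if a joint passes its speed limit or range.

## Robot

A 6-joint arm with a two-finger parallel gripper is mounted at the origin on a cart in front of the work surface, level with it; the furniture and walls round the work are solid. World frame = base frame: x ahead of the robot, y to its left, z up, the work surface at z = 0. Lengths are in mm, angles in rad, forces in N, time in s.
With the tool pointing down it reaches from about 300 to 875 mm from the base axis. Payload 6.4 kg.
Tool frame: the origin (TCP) lies midway between the tips of the shut fingers; the grasp point (between the pads) lies 19 mm behind it; y points along the fingers, x is the direction in which the jaws open and shut, and the axes are right-handed (so a half turn about y gives the same grasp; the last joint's range is limited). The gripper opens to 85 mm and grips with 20 to 120 N. Pads are 22 mm wide; open, the fingers measure 114 mm over their backs; the gripper's body (76 mm by 85 mm) begins 54 mm behind the grasp point. The pads swing forward as they close: fully open they stand 13 mm farther back than shut.
Start: joints at [1.064, 0.181, 1.607, -0, 1.354, -0.206], TCP at [170.352, 549.201, 231.288] pointing down, gripper open.
Joint ranges: [-2.99, 2.99], [-0.89, 2.07], [0.3, 2.58], [-1.14, 4.28], [0, 2.63], [-3.12, 3.12]. Speed limits (rad/s): [2.57, 2.57, 3.01, 3.14, 3.14, 3.14].

## Interface

Orientations are given as a rotation vector (axis times angle).
In Python, from bench import * gives the robot as it stands. Calls block until the motion is done:
- move_to(position, orientation): joint-space move of the TCP to a pose.
- line_to(position, orientation=None, speed=150, until_force=None): straight line of the TCP; orientation=None keeps the orientation; speed is the mean speed in mm/s. With until_force (N) it stops when the force on the tool has changed by that much, and returns True; else False.
- set_joints(angles): joint-space move.
- command_gripper(opening, strength=None): finger opening in mm; strength is the grip in N (None keeps the last); returns when the fingers have stopped.
- wait(seconds).
- inverse_kinematics(position, orientation): joint angles nearest the present ones, or None.
- sense(): the state.
- read_camera(name): name is "scene" or "top"; returns (picture, depth): 384x512x3 uint8, red, green, blue; 384x512 float32, mm along the optical axis (not along the pixel's ray), 0 where there is no reading.
- camera_model(name): a dict with "fx", "fy", "cx", "cy" (pixels), "world_from_camera" (4x4, takes a point from camera to world coordinates). Camera axes: x right, y up, looking along -z (the intrinsics and any distortion apply to the point x, -y, -z); pixel columns grow to the right and rows downward; lengths in mm; the calibration is good to about 2 mm. A picture is of the moment at which its call begins. camera_model takes no time and is no camera call.
A pose or a line that the arm cannot do raises MotionError and nothing moves.
- close_job(): hands the job in, once; it reports no verdict.
The state is a dict: "time_s": time; "joint_pos": joint angles; "joint_velocities": joint speeds; "tau": joint torques, N m; "position": TCP position; "orientation": TCP orientation; "contact_force": force on the tool from outside, world axes, zero at the start; "wrist_torque": the same for the moment, N m; "gripper_width": finger opening in mm.
Only numpy, scipy, OpenCV 4.12 (cv2) and the standard library are available. Lean on these libraries where they do the work, as an engineer would, in place of code of your own. Each camera call takes 0.05 s, during which the arm holds its last target. There are 200 camera calls.

## Working session

There is one attempt and no reset: what is moved stays moved. The work goes in short steps, each a Python script; the robot and the scene stay as the last script left them, time stands still between calls to the robot, and variables do not carry over. Pictures are saved under pics/ and viewed, about 8 in all and at most 12, crops included, and the job is handed in when it is done.

```bash
ls; mkdir -p pics
cat > h.py <<'E'
from bench import *
import numpy as np, cv2
from scipy.spatial.transform import Rotation as R
def snap(cam,tag):
    p,d=read_camera(cam); cv2.imwrite(f'pics/{tag}.png',p[:,:,::-1]); np.save(f'pics/{tag}.npy',d); return p,d
def world(cam,d):
    m=camera_model(cam); h,w=d.shape; u,v=np.meshgrid(np.arange(w),np.arange(h))
    P=np.stack([(u-m['cx'])/m['fx']*d,-(v-m['cy'])/m['fy']*d,-d,np.ones_like(d)],-1)
    return (P@np.array(m['world_from_camera']).T)[...,:3]
def down(a): # tool x (jaw dir) at yaw a, tool... determined later
    return a
E
python3 - <<'E'
from h import *
s=sense();print(s)
for c in('scene','top'):
    p,d=snap(c,c+'0');print(c,camera_model(c))
    np.save(f'pics/{c}0_w.npy',world(c,d))
    cv2.imwrite(f'pics/{c}0b.png',cv2.resize(p[:,:,::-1],(768,576),interpolation=cv2.INTER_CUBIC))
E
```

```text
pics
{'time_s': 0.0, 'joint_pos': array([ 1.06368195e+00,  1.81528571e-01,  1.60797647e+00,  1.99842642e-05,
        1.35376943e+00, -2.06298503e-01]), 'joint_velocities': array([ 0.00053648, -0.00147886,  0.00185385, -0.00055464, -0.00026804,
        0.00177357]), 'tau': array([ 3.24807807e-06, -4.44875729e+01, -3.51327002e+01, -4.13223352e-04,
        9.12368327e-03,  1.58577177e-05]), 'position': array([170.08817516, 548.7182043 , 230.40638478]), 'orientation': array([-1.33732152, -0.98362161,  0.98617489]), 'contact_force': array([ 0.31198066,  0.20312249, -0.16349982]), 'wrist_torque': array([-0.01663042,  0.04231498, -0.01775685]), 'gripper_width': 84.96367241473087}
scene {'fx': 352.7241087930347, 'fy': 352.7241087930347, 'cx': 255.5384785549484, 'cy': 197.71436641715061, 'world_from_camera': array([[ 6.19703336e-01,  6.00318070e-01, -5.05555131e-01,
        -7.51585694e+01],
       [-7.84739051e-01,  4.84082110e-01, -3.87103517e-01,
        -6.84119790e+02],
       [ 1.23449583e-02,  6.36618195e-01,  7.71080330e-01,
         1.04673367e+03],
       [ 0.00000000e+00,  0.00000000e+00,  0.00000000e+00,
         1.00000000e+00]])}
top {'fx': 426.5945854391534, 'fy': 426.5945854391534, 'cx': 262.4113181579141, 'cy': 197.80472184249535, 'world_from_camera': array([[-2.42479459e-03,  9.97870680e-01, -6.51784263e-02,
         4.59147416e+02],
       [-9.99853117e-01, -3.52515346e-03, -1.67725568e-02,
        -2.06522729e+02],
       [-1.69666066e-02,  6.51281827e-02,  9.97732657e-01,
         1.48183725e+03],
       [ 0.00000000e+00,  0.00000000e+00,  0.00000000e+00,
         1.00000000e+00]])}
```

View pics/top0b.png

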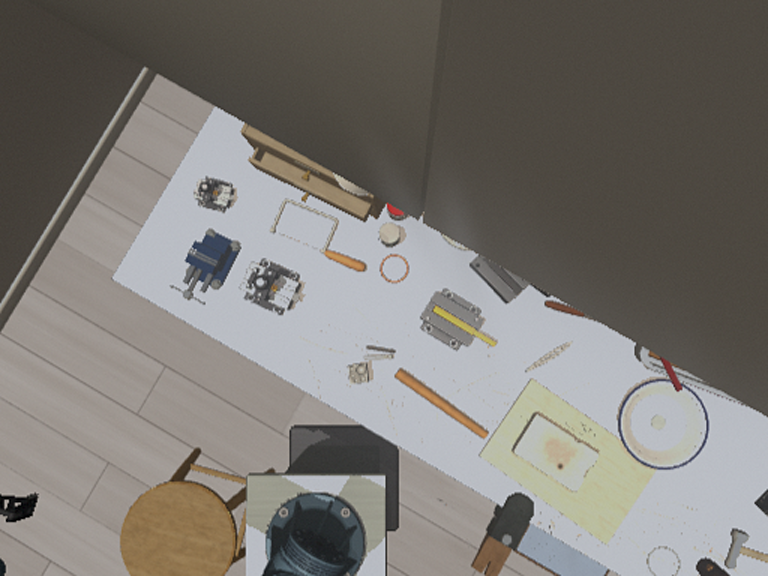

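View pics/scene0b.png

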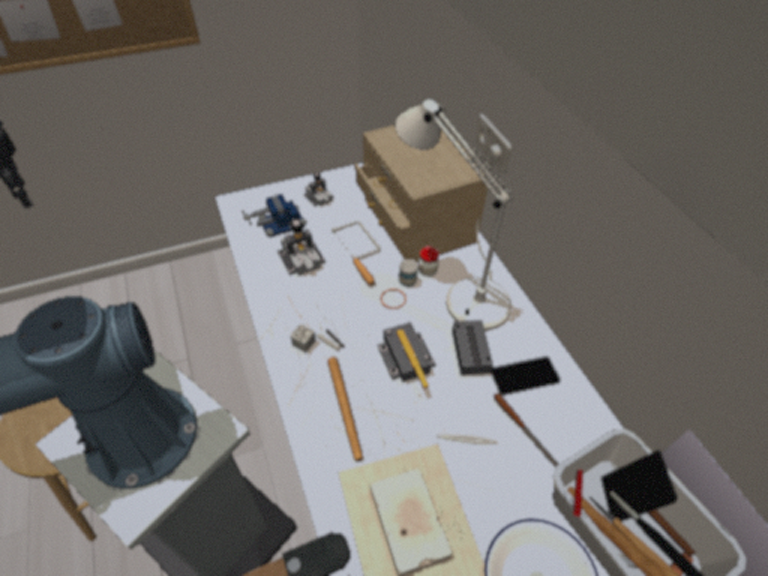

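The top view shows the die with its brass bar at about (302,213) in native pixels. The larger jig is at about (181,191) and the smaller one at (143,129). I'll enlarge both work areas.

Run:
```python
from h import *
p=cv2.imread('pics/top0.png')
a=cv2.resize(p[185:240,270:340],(700,550),interpolation=cv2.INTER_CUBIC)
b=cv2.resize(p[165:220,150:220],(700,550),interpolation=cv2.INTER_CUBIC)
cv2.imwrite('pics/c_die.png',a);cv2.imwrite('pics/c_jig.png',b)
```

```text
(no output)
```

View pics/c_die.png

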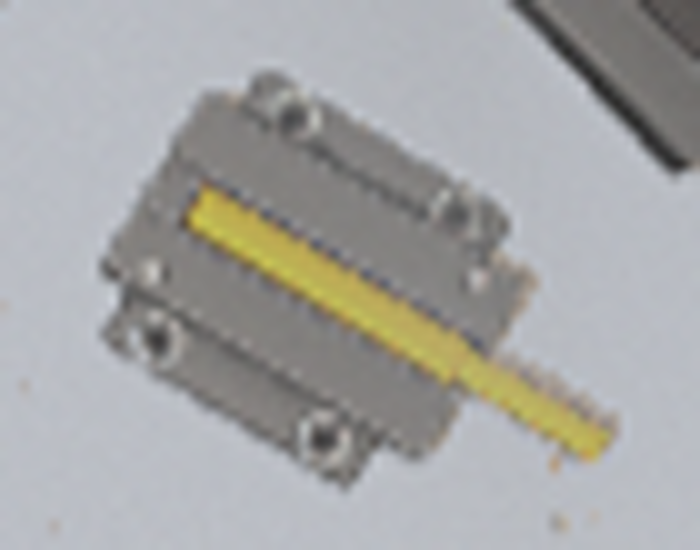

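View pics/c_jig.png

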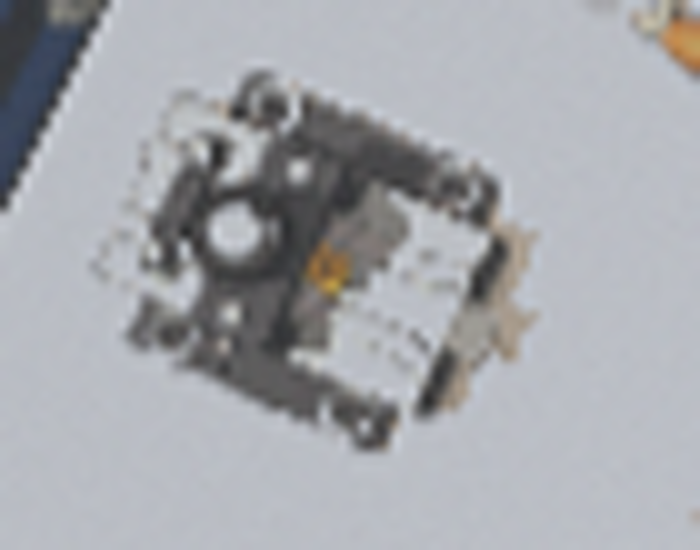

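The die crop shows the bar's thick end at (200,207) and its tang tip at (597,444). The jig crop shows the knob at (235,228), the shoe tip at (328,270) and the mouth at lower right. The flange screws are at (265,98), (468,190), (370,425) and (165,320).

```bash
cat >> h.py <<'E'
def ray(cam,u,v,z):
    m=camera_model(cam);T=np.array(m['world_from_camera'])
    r=T[:3,:3]@np.array([(u-m['cx'])/m['fx'],-(v-m['cy'])/m['fy'],-1]);o=T[:3,3]
    return o+r*(z-o[2])/r[2]
def crop(u,v,u0,v0,k=10): return ((u+.5)/k-.5+u0,(v+.5)/k-.5+v0)
E
python3 - <<'E'
from h import *
np.set_printoptions(precision=1,suppress=True)
D=lambda u,v,z: ray('top',*crop(u,v,270,185),z)
J=lambda u,v,z: ray('top',*crop(u,v,150,165),z)
a,b=D(200,207,46),D(597,444,46); print('bar',a,b,np.linalg.norm(a-b),np.degrees(np.arctan2(*(a-b)[1::-1])))
print('jig knob',J(235,228,127))
h=[J(*q,10) for q in((265,98),(468,190),(370,425),(165,320))];print(h,np.mean(h,0))
print('shoe tip',J(328,270,52))
for x,y in((0,1),(3,2)): print(np.degrees(np.arctan2(*(h[x]-h[y])[1::-1])))
for cam in('top','scene'):
    W=np.load(f'pics/{cam}0_w.npy');p=cv2.imread(f'pics/{cam}0.png').astype(int)
    br=(p[...,2]-p[...,0]>50)&(W[...,2]>38)&(W[...,2]<54)&(abs(W[...,:2]-(a+b)[:2]/2).max(-1)<90)
    q=W[br];c=q.mean(0);e,v=np.linalg.eigh(np.cov(q[:,:2].T));r=(q[:,:2]-c[:2])@v[:,1]
    print(cam,'bar',len(q),c,np.degrees(np.arctan2(v[1,1],v[0,1])),r.min(),r.max())
    c0=np.mean(h,0);near=np.hypot(*(W[...,:2]-c0[:2]).transpose(2,0,1))<80
    for lo,hi in((4,12),(30,46),(75,88),(108,140)):
        s=near&(W[...,2]>lo)&(W[...,2]<hi);q=W[s]
        if len(q)<5: print(lo,len(q));continue
        rect=cv2.minAreaRect(q[:,:2].astype(np.float32)); print(cam,lo,len(q),q.mean(0),rect)
    s=np.hypot(*(W[...,:2]-(a+b)[:2]/2).transpose(2,0,1))<110
    print('die z>',[(z,(s&(W[...,2]>z)).sum()) for z in(20,44,60)])
E
```

```text
bar [ 527.5 -273.7   46. ] [ 447.6 -406.    46. ] 154.53195727738756 58.8795209200483
jig knob [582.2 102.1 127. ]
[array([638.2, 118.8,  10. ]), array([605.7,  47.7,  10. ]), array([524.1,  81.1,  10. ]), array([560.8, 152.8,  10. ])] [582.2 100.1  10. ]
shoe tip [574.7  87.6  52. ]
65.46692642801911
62.90034574795132
top bar 200 [ 489.7 -336.3   45.5] 58.80137465660777 -83.87335191568306 75.16237605376536
top 4 224 [584.3  96.4   7.6] ((584.2393798828125, 103.54954528808594), (134.61009216308594, 154.069580078125), 48.10965347290039)
top 30 419 [577.4  90.6  37. ] ((580.1373901367188, 97.11134338378906), (132.68234252929688, 67.71653747558594), 65.7666244506836)
top 75 118 [579.8 100.5  81.4] ((576.5745239257812, 104.08663940429688), (28.832435607910156, 79.45750427246094), 65.07933807373047)
top 108 87 [582.  100.7 124.9] ((581.9742431640625, 101.12300109863281), (29.665660858154297, 30.23161506652832), 0.2439165860414505)
die z> [(20, np.int64(36605)), (44, np.int64(36019)), (60, np.int64(35751))]
scene bar 194 [ 485.3 -337.5   45.7] 58.37345281460128 -82.87936463297261 77.15806045682747
scene 4 145 [560.3  91.5   8. ] ((571.7443237304688, 87.04518127441406), (120.01863098144531, 141.3236541748047), 52.569671630859375)
scene 30 244 [565.4  77.7  37.8] ((576.4120483398438, 95.66602325439453), (129.98370361328125, 68.47637939453125), 65.43902587890625)
scene 75 105 [573.4 101.1  81.9] ((574.2175903320312, 105.4586181640625), (33.228538513183594, 78.35454559326172), 64.83003997802734)
scene 108 69 [575.3  98.7 123.6] ((577.3280029296875, 101.06358337402344), (30.86058807373047, 31.838388442993164), 71.90846252441406)
die z> [(20, np.int64(1882)), (44, np.int64(1365)), (60, np.int64(1086))]
```

```bash
cat >> h.py <<'E'
def ori(yaw): # tool pointing down, jaw direction at yaw (rad)
    c,s=np.cos(yaw),np.sin(yaw)
    return R.from_matrix(np.array([[c,0,-s],[s,0,c],[0,-1,0]])).as_rotvec()
def along(o,yaw,x,y=0): return np.array([o[0]+x*np.cos(yaw)-y*np.sin(yaw),o[1]+x*np.sin(yaw)+y*np.cos(yaw)])
BAR=np.array([487,-338.]);BY=np.radians(58.7)
JIG=np.array([580.5,101.]);JY=np.radians(65.3)
E
python3 - <<'E'
from h import *
np.set_printoptions(precision=2,suppress=True)
for n,p,y in(('bar',along(BAR,BY,-60),BY),('jig',along(JIG,JY,-105),JY),('knob',JIG,JY)):
    for d in(-90,90): print(n,d,inverse_kinematics([*p,60],ori(y+np.radians(d))))
p=along(BAR,BY,-60);o=ori(BY-np.pi/2)
command_gripper(45,80)
move_to([*p,100],o);print(sense()['time_s'],sense()['position'])
for c in('scene','top'):
    im,d=snap(c,c+'1')
im=cv2.imread('pics/top1.png')[175:245,265:350];cv2.imwrite('pics/t1.png',cv2.resize(im,None,fx=8,fy=8,interpolation=cv2.INTER_CUBIC))
im=cv2.imread('pics/scene1.png')[190:290,230:330];cv2.imwrite('pics/s1.png',cv2.resize(im,None,fx=6,fy=6,interpolation=cv2.INTER_CUBIC))
E
```

```text
bar -90 [-0.9   0.44  1.66  0.    1.05 -0.36]
bar 90 [-0.9   0.44  1.66 -0.    1.05  2.78]
jig -90 [-0.21  0.32  1.82 -0.    1.    0.22]
jig 90 [-0.21  0.32  1.82 -0.    1.   -2.92]
knob -90 [-0.03  0.42  1.69 -0.    1.04  0.4 ]
knob 90 [-0.03  0.42  1.69 -0.    1.04 -2.74]
4.025 [ 456.35 -388.65  100.09]
```

View pics/s1.png

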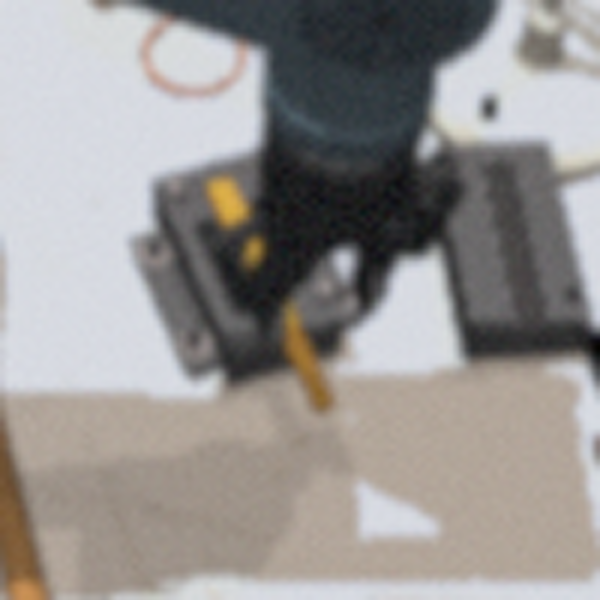

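The scene crop shows the open fingers about over the tang, with the tang tip visible at (322,400). The margin is ±16 mm, so I'll descend, grip and lift.

Run:
```python
from h import *
np.set_printoptions(precision=2,suppress=True)
p=along(BAR,BY,-60)
def st(t): s=sense();print(t,s['time_s'],s['position'],'F',s['contact_force'],'T',s['wrist_torque'],'w',s['gripper_width'])
print(line_to([*p,23],speed=120,until_force=12));st('down')
command_gripper(0,80);st('grip')
print(line_to([*p,30],speed=40,until_force=25));st('up7')
print(line_to([*p,95],speed=150,until_force=30));st('up')
for c in('scene','top'): snap(c,c+'2')
im=cv2.imread('pics/top2.png')[175:245,265:350];a=cv2.resize(im,None,fx=5,fy=5,interpolation=cv2.INTER_CUBIC)
im=cv2.imread('pics/scene2.png')[190:260,230:315];b=cv2.resize(im,None,fx=5,fy=5,interpolation=cv2.INTER_CUBIC)
cv2.imwrite('pics/ts2.png',np.hstack([a,b])[:, :800])
```

```text
False
down 4.9167 [ 456.23 -389.7    23.56] F [ 0.02 -0.79  0.26] T [ 0.05 -0.04 -0.01] w 45.0352118084523
grip 5.3167 [ 456.34 -389.89   24.  ] F [-0.42 -1.61  4.61] T [ 0.04 -0.03 -0.01] w 10.659818110607485
False
up7 5.6417 [ 455.65 -389.09   29.99] F [-0.78 -0.04 -1.07] T [-0.11  0.01 -0.02] w 10.063961398774953
False
up 6.225 [ 455.48 -388.86   94.47] F [ 0.51  0.08 -1.97] T [-0.09  0.05  0.  ] w 10.389192969982991
```

View pics/ts2.png

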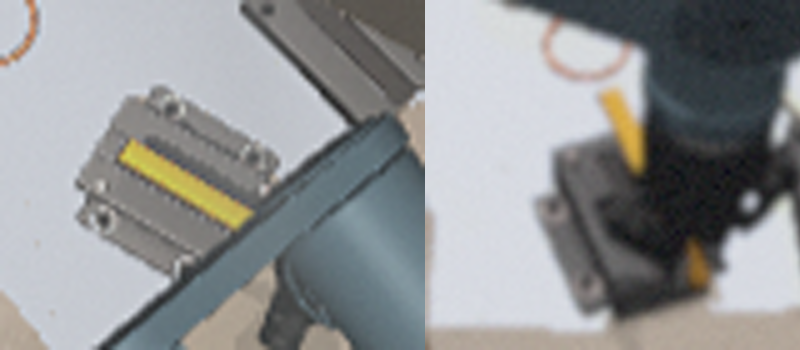

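The bar is lifted, level, and held at about 60 mm behind its centre. Next I carry it to the jig mouth and measure the bar against the jig with the same cameras.

```bash
cat > m.py <<'E'
from h import *
np.set_printoptions(precision=2,suppress=True)
def st(t): s=sense();print(t,s['time_s'],s['position'],'F',s['contact_force'],'T',s['wrist_torque'],'w',s['gripper_width'])
def measure(tag,zc):
    tcp=sense()['position']
    for c in('top','scene'):
        p,d=snap(c,c+tag);W=world(c,d);q=p.astype(int)
        g=(q[...,0]-q[...,2]>50)&(abs(W[...,2]-zc-5)<9)&(np.hypot(W[...,0]-tcp[0],W[...,1]-tcp[1])<170)
        n,l,stt,_=cv2.connectedComponentsWithStats(g.astype(np.uint8));k=1+stt[1:,4].argmax()
        P=W[l==k];x,y,cx,cy=cv2.fitLine(P[:,:2].astype(np.float32),cv2.DIST_L2,0,.01,.01).ravel()
        if x*np.cos(JY)+y*np.sin(JY)<0:x,y=-x,-y
        t=(P[:,:2]-[cx,cy])@[x,y]; e=np.array([cx,cy])+np.array([x,y])*np.percentile(t,99)
        dv=e-JIG;f=np.array([np.cos(JY),np.sin(JY)])
        print(c,len(P),'z',np.polyfit(t,P[:,2],1),'yaw-JY deg',np.degrees(np.arctan2(y,x)-JY),'end x,y in jig',dv@f,dv@[-f[1],f[0]],'len',np.ptp(t))
E
python3 - <<'E'
from m import *
o=ori(JY-np.pi/2)
move_to([*along(JIG,JY,-235),60],o);st('pre')
measure('3',79)
a=cv2.resize(cv2.imread('pics/top3.png')[160:245,150:250],None,fx=8,fy=8,interpolation=cv2.INTER_CUBIC)
cv2.imwrite('pics/t3.png',a[:600,:800])
E
```

```text
pre 7.4083 [ 483.05 -113.69   60.38] F [ 0.46 -1.12 -1.55] T [-0.16  0.08 -0.07] w 10.103831006870012
top 37 z [ 0.04 80.54] yaw-JY deg 6.729440118905292 end x,y in jig -97.93205039464752 0.011824480693201588 len 26.488283441215728
scene 15 z [-0.01 83.2 ] yaw-JY deg -9.158358532109748 end x,y in jig -229.99491182498278 -2.356443985273981 len 27.140085148570304
```

View pics/t3.png

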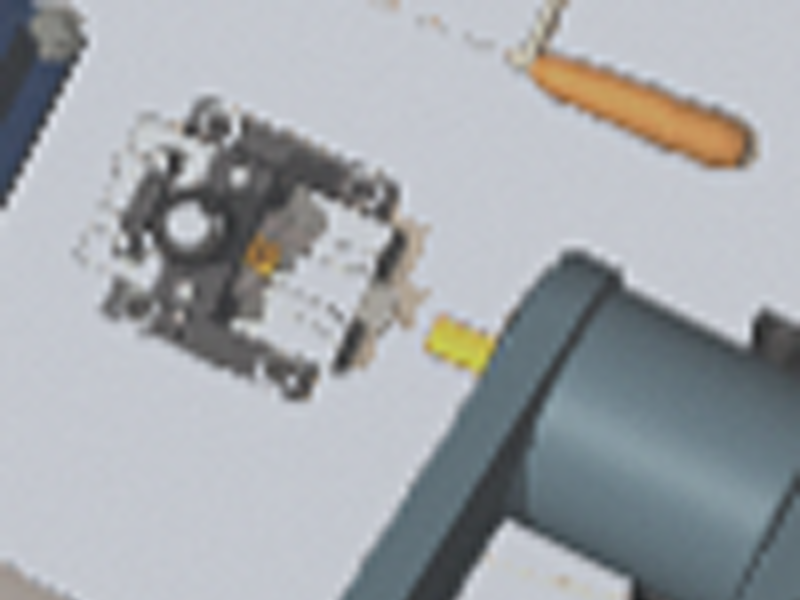

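The top crop shows the bar's end face centred at about (434,333), nearly in line with the groove, with the mouth near (400,300). In the top camera's frame the bar sits roughly 1 mm to the left of the groove axis. I'll shift it right, lower it, and feed it with force checks so the flare centres it.

Run:
```python
from m import *
f=np.array([np.cos(JY),np.sin(JY)]);n=np.array([-f[1],f[0]])
def jf(t):
    s=sense();F=s['contact_force'][:2];d=s['position'][:2]-JIG
    print(t,round(s['time_s'],2),'jig xy',d@f,d@n,'z',s['position'][2],'Fx,Fy,Fz',F@f,F@n,s['contact_force'][2],'T',s['wrist_torque'])
lat=-0.9
line_to([*along(JIG,JY,-232,lat),24.7],speed=60);wait(.2);jf('low')
measure('4',42)
for x in(-210,-195,-180):
    r=line_to([*along(JIG,JY,x,lat),24.7],speed=50,until_force=10);jf(f'{x} {r}')
    if r:break
```

```text
low 8.45 jig xy -231.9900090501869 -1.2869254773962688 z 25.134052877639533 Fx,Fy,Fz 0.11478092133353889 -0.40714459236339606 -1.3642322570195187 T [-0.06  0.02 -0.01]
top 34 z [-0.06 45.1 ] yaw-JY deg -0.3131542739165156 end x,y in jig -95.01326912588684 -1.71537575813499 len 25.556426854410617
scene 14 z [ 0.03 46.99] yaw-JY deg -11.795644834813412 end x,y in jig -224.39785774840257 -3.428410262906825 len 30.22386832893809
-210 False 9.14 jig xy -209.70792949858313 -0.826658928318859 z 24.654532497952722 Fx,Fy,Fz -0.7514156988663538 0.26395070206473653 -1.7534992954087327 T [-0.08  0.03 -0.01]
-195 False 9.59 jig xy -194.6783113511604 -0.8653710423710583 z 24.692794600453002 Fx,Fy,Fz 0.26035961215206727 -0.2875067902185556 -1.501678913208711 T [-0.12  0.03  0.02]
-180 False 10.04 jig xy -179.6791879902888 -0.8209406191425004 z 24.674981830330363 Fx,Fy,Fz -0.922573891841216 0.2756283060014372 -1.3807238839038372 T [-0.05  0.05 -0.04]
```

Entered the groove with no force. Continue to the stop.

```bash
cat >> m.py <<'E'
f=np.array([np.cos(JY),np.sin(JY)]);n=np.array([-f[1],f[0]])
def jf(t):
    s=sense();F=s['contact_force'][:2];d=s['position'][:2]-JIG
    print(t,round(s['time_s'],2),'jig xy',d@f,d@n,'z',s['position'][2],'Fx,Fy,Fz',F@f,F@n,s['contact_force'][2],'T',s['wrist_torque'])
E
python3 - <<'E'
from m import *
lat=-0.9
for x,z in((-165,24.5),(-150,24.3),(-135,24.2),(-120,24.1),(-92,24)):
    r=line_to([*along(JIG,JY,x,lat),z],speed=50,until_force=10);jf(f'{x} {r}')
    if r:break
measure('5',41)
a=cv2.resize(cv2.imread('pics/top5.png')[160:235,150:250],None,fx=8,fy=8,interpolation=cv2.INTER_CUBIC)
cv2.imwrite('pics/t5.png',a)
E
```

```text
-165 False 10.49 jig xy -164.63454462393815 -0.8431139601700429 z 24.48280057220073 Fx,Fy,Fz 0.007693739780180996 -0.24062517826517754 -0.29174836376478497 T [-0.06  0.01  0.  ]
-150 False 10.94 jig xy -149.61195386953256 -0.8470930921998592 z 24.28389316103589 Fx,Fy,Fz 0.3063304612804792 0.5696455883882208 -0.7342552816642864 T [-0.02 -0.03  0.03]
-135 False 11.39 jig xy -134.57862893054457 -0.8831975630340501 z 24.196751733685545 Fx,Fy,Fz 0.504725732055301 0.1596945355995644 0.28591133739523045 T [ 0.04 -0.04  0.01]
-120 False 11.84 jig xy -119.48892161935508 -0.909167491237619 z 24.138781762399088 Fx,Fy,Fz -0.010549346982996687 -0.19902397636113267 -0.2859986729983241 T [ 0.12 -0.09  0.05]
-92 True 12.28 jig xy -101.64593680819775 -1.0008877169915456 z 24.065383946681624 Fx,Fy,Fz -3.431774062567912 0.2894419483332074 5.426324717872139 T [-0.39  0.16 -0.02]Traceback (most recent call last):
  File "<stdin>", line 6, in <module>
  File "m.py", line 9, in measure
    n,l,stt,_=cv2.connectedComponentsWithStats(g.astype(np.uint8));k=1+stt[1:,4].argmax()
                                                                       ~~~~~~~~~~~~~~~~^^
ValueError: attempt to get argmax of an empty sequence
```

Contact came at TCP x −101.6 mm against −102 expected, so the bar should be on the stop. I'll release, rise and look.

Run:
```python
from m import *
wait(.2);jf('held')
command_gripper(40,40);jf('open')
p=sense()['position']
line_to([p[0],p[1],160],speed=180)
move_to([*along(JIG,JY,-230),180],ori(JY-np.pi/2));jf('away')
for c in('scene','top'): snap(c,c+'6')
a=cv2.resize(cv2.imread('pics/top6.png')[160:220,150:220],None,fx=7,fy=7,interpolation=cv2.INTER_CUBIC)
b=cv2.resize(cv2.imread('pics/scene6.png')[140:200,175:225],None,fx=7,fy=7,interpolation=cv2.INTER_CUBIC)
cv2.imwrite('pics/ts6.png',np.hstack([a,b])[:,:800])
```

```text
held 12.53 jig xy -101.59928803905719 -0.9893943772808029 z 24.068489003965492 Fx,Fy,Fz -1.1972411851601406 0.16478156469072638 4.818976585708367 T [-0.07 -0.04  0.03]
open 12.92 jig xy -102.19540869301068 0.04324514251709828 z 23.125974051665054 Fx,Fy,Fz 0.06545025644892168 0.1390214578885084 -0.0009021929399109715 T [ 0.04  0.02 -0.05]
away 14.41 jig xy -230.44688221416325 0.5472248825036259 z 178.9773165400481 Fx,Fy,Fz 0.16854517223634508 0.5024815361585614 -0.04390254801087822 T [ 0.03 -0.02 -0.02]
```

View pics/ts6.png

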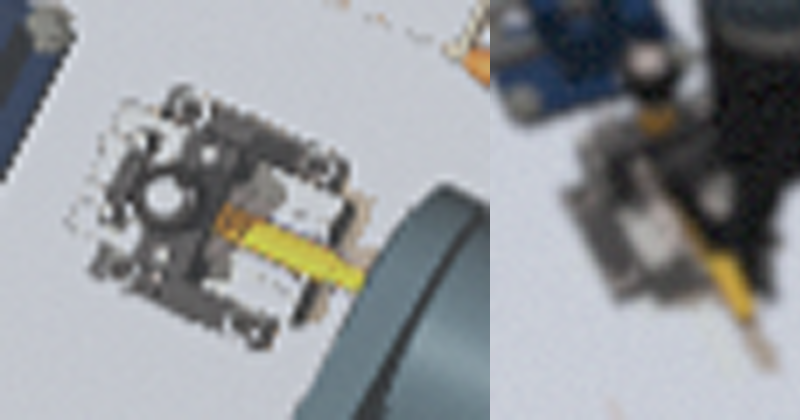

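Both views show the bar lying in the groove under the shoe. I'll move over the knob with the wrist wound back, check the tang end with the view clear, then grip the knob.

```bash
cat >> m.py <<'E'
KN=JIG+np.array([.8,-.4])
E
python3 - <<'E'
from m import *
command_gripper(62,40)
y0=JY-np.pi/2+2.7
q=inverse_kinematics([*KN,160],ori(y0));print(q)
q0=sense()['joint_pos'];
if q[5]>0: raise SystemExit('j6 branch')
set_joints(q);jf('above')
for c in('scene','top'): snap(c,c+'7')
for c in('top','scene'):
    d=np.load(f'pics/{c}7.npy');p=cv2.imread(f'pics/{c}7.png').astype(int);W=world(c,d)
    X=(W[...,:2]-KN)@f;Y=(W[...,:2]-KN)@n
    g=(p[...,2]-p[...,0]>45)&(abs(W[...,2]-46)<7)&(abs(Y)<16)&(X<-15)&(X>-160)
    if g.sum(): print(c,g.sum(),'X',X[g].min(),X[g].max(),'Y',np.median(Y[g]),'slope',np.polyfit(X[g],Y[g],1),'z',np.median(W[g][:,2]))
a=cv2.resize(cv2.imread('pics/top7.png')[165:225,155:235],None,fx=5,fy=5,interpolation=cv2.INTER_CUBIC)
b=cv2.resize(cv2.imread('pics/scene7.png')[140:200,170:250],None,fx=5,fy=5,interpolation=cv2.INTER_CUBIC)
cv2.imwrite('pics/ts7.png',np.hstack([a,b]))
E
```

```text
[-0.03  0.28  1.63 -0.    1.22 -2.3 ]
above 16.81 jig xy -0.29310017387670895 -1.012125420132941 z 160.02212589313547 Fx,Fy,Fz -0.26380079619923036 0.30105256118866874 0.2744531975258512 T [ 0.   -0.05 -0.  ]
top 121 X -123.05066778160632 -15.765801364353104 Y -0.4059134711359986 slope [ 0.01 -0.02] z 46.04022205973865
scene 80 X -123.36275630097224 -17.801265463404444 Y 2.8143693791744937 slope [-0.    2.71] z 47.02256743472185
```

View pics/ts7.png

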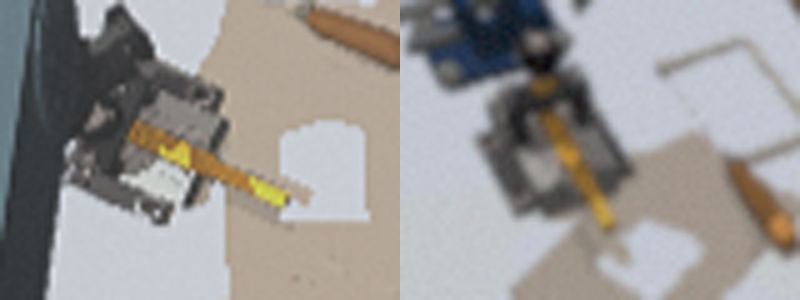

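Run:
```python
from m import *
def proj(c,P):
    m=camera_model(c);q=np.linalg.inv(np.array(m['world_from_camera']))@[*P,1]
    return m['cx']+m['fx']*q[0]/-q[2],m['cy']-m['fy']*q[1]/-q[2]
for c in('scene','top'):
    for z in(116,127,160,230): print(c,z,proj(c,[*KN,z]))
a=cv2.imread('pics/scene7.png');d=np.load('pics/scene7.npy')
cv2.imwrite('pics/s7f.png',np.hstack([cv2.resize(a[85:185,140:260],(720,600),interpolation=cv2.INTER_CUBIC)]))
```

```text
scene 116 (np.float64(198.07302801612332), np.float64(150.42675009451196))
scene 127 (np.float64(197.74620864654705), np.float64(148.2918040312585))
scene 160 (np.float64(196.74053842468254), np.float64(141.72226782572477))
scene 230 (np.float64(194.4734095551192), np.float64(126.91225867223322))
top 116 (np.float64(174.29272636955162), np.float64(187.9277164794044))
top 127 (np.float64(173.52582778296954), np.float64(187.62438002426927))
top 160 (np.float64(171.14930271212103), np.float64(186.68437739139992))
top 230 (np.float64(165.69772020526844), np.float64(184.52807701291653))
```

View pics/s7f.png

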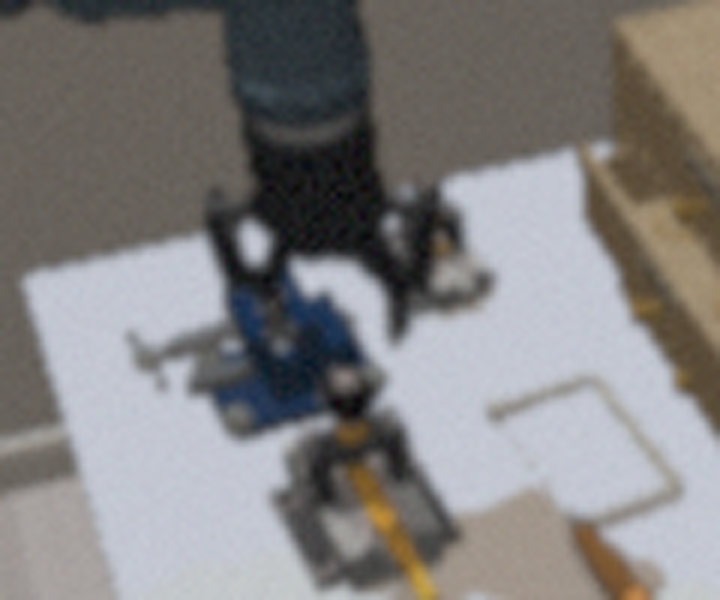

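The gripper stands over the knob: its right fingertip is at (400,335), the left one is against the vise near (255,300), and the knob is at (347,388). Now I descend, grip and make a first turn.

Run:
```python
from m import *
y0=JY-np.pi/2+2.7
r=line_to([*KN,95],speed=80,until_force=8);jf(f'down {r}')
if not r:
    command_gripper(20,45);jf('grip');print('w',sense()['gripper_width'],sense()['joint_pos'][5])
    for a in(.15,.3,.6):
        line_to([*KN,95-1.27*a],ori(y0-a),speed=40);jf(f'turn {a}')
        print(sense()['joint_pos'][5],sense()['gripper_width'])
```

```text
down False 17.87 jig xy 0.173704513994111 -1.3513100046032374 z 95.51085298885062 Fx,Fy,Fz 0.16228635887381798 0.3212533147701952 -0.4969883357517282 T [-0.03 -0.02  0.02]
grip 18.25 jig xy 0.7602514300788412 -0.28937780507658234 z 96.02168006631321 Fx,Fy,Fz 1.4749922466528196 5.580376090824079 6.267853702642446 T [ 0.49  0.6  -0.07]
w 30.936661897840608 -2.29852700028986
turn 0.15 18.55 jig xy 0.8357528974118635 -0.07550044826584015 z 95.81576431903669 Fx,Fy,Fz 1.5470891662101118 5.436580174897201 6.103852059974374 T [ 0.55  0.63 -0.07]
-2.1480215029237324 30.97850414953659
turn 0.3 18.85 jig xy 0.9456849249120425 0.08733003411356834 z 95.62577166553253 Fx,Fy,Fz 2.311803778102197 7.992657441270863 6.420891706612618 T [ 0.62  0.7  -0.06]
-1.9980615320002013 31.23137772951587
turn 0.6 19.3 jig xy 1.2027801634528577 0.35855450826915075 z 95.21824303721539 Fx,Fy,Fz 2.3716861115783274 6.962293570223454 6.221834354737108 T [ 0.81  0.77 -0.04]
-1.698294268598936 31.120472663243817
```

Run:
```python
from m import *
y0=JY-np.pi/2+2.7
C=along(JIG,JY,.9,.5)
a=.6
while a<4.5:
    a+=.3 if a<3.2 else .1
    line_to([*C,95-1.27*min(a,4)],ori(y0-a),speed=40)
    s=sense();T=s['wrist_torque'];F=s['contact_force']
    print(f"{a:.2f} t{s['time_s']:.2f} j6 {s['joint_pos'][5]:.3f} T {T} F {F} z {s['position'][2]:.1f} w {s['gripper_width']:.1f}")
    if abs(T[2])>.25: print('seat?');break
```

```text
0.90 t19.75 j6 -1.396 T [ 0.33  0.54 -0.05] F [-4.04  3.17  5.7 ] z 94.9 w 31.0
1.20 t20.20 j6 -1.096 T [ 0.63  0.49 -0.06] F [-2.62  4.17  5.19] z 94.5 w 30.5
1.50 t20.65 j6 -0.796 T [ 0.8   0.43 -0.03] F [-2.13  6.33  4.84] z 94.2 w 31.0
1.80 t21.10 j6 -0.496 T [ 0.98  0.33 -0.1 ] F [0.12 7.65 3.61] z 93.9 w 31.2
2.10 t21.55 j6 -0.196 T [ 1.16  0.12 -0.03] F [0.91 8.64 3.39] z 93.6 w 30.6
2.40 t22.00 j6 0.104 T [ 1.38 -0.05 -0.03] F [2.2  7.78 2.3 ] z 93.2 w 30.8
2.70 t22.45 j6 0.404 T [ 1.32 -0.27 -0.05] F [4.28 7.58 2.24] z 92.9 w 30.8
3.00 t22.90 j6 0.704 T [ 1.36 -0.54 -0.07] F [4.7  7.13 0.4 ] z 92.6 w 30.8
3.30 t23.35 j6 1.004 T [ 1.36 -0.7  -0.04] F [ 5.73  5.72 -0.1 ] z 92.3 w 31.0
3.40 t23.60 j6 1.104 T [ 1.31 -0.74 -0.02] F [ 5.29  5.96 -0.82] z 92.2 w 30.7
3.50 t23.85 j6 1.204 T [ 1.21 -0.8   0.01] F [ 6.26  4.97 -0.33] z 92.1 w 30.7
3.60 t24.10 j6 1.304 T [ 0.76 -0.63  0.35] F [4.16 4.26 1.37] z 92.1 w 31.0
seat?
```

The torque jumped from 0.01 to 0.35 N m at a = 3.6, which is the hard stop. I'll hold briefly, confirm, and back off 1.57 rad.

Run:
```python
from m import *
y0=JY-np.pi/2+2.7
C=along(JIG,JY,.9,.5)+[.7,.9]
def go(a):
    line_to([*C,95-1.27*a],ori(y0-a),speed=40)
    s=sense();print(f"{a:.2f} t{s['time_s']:.2f} j6 {s['joint_pos'][5]:.3f} T {s['wrist_torque']} F {s['contact_force']} z {s['position'][2]:.1f} w {s['gripper_width']:.1f}")
go(3.65);wait(.3);go(3.65)
for a in(3.58,3.52,3.46,3.3,3.0,2.7,2.4,2.1,1.98): go(a)
for c in('scene','top'): snap(c,c+'8')
for c in('top','scene'):
    d=np.load(f'pics/{c}8.npy');p=cv2.imread(f'pics/{c}8.png').astype(int);W=world(c,d)
    X=(W[...,:2]-KN)@f;Y=(W[...,:2]-KN)@n
    g=(p[...,2]-p[...,0]>45)&(abs(W[...,2]-46)<7)&(abs(Y)<16)&(X<-15)&(X>-160)
    if g.sum(): print(c,g.sum(),'X',X[g].min(),X[g].max(),'Y',np.median(Y[g]),'slope',np.polyfit(X[g],Y[g],1),'z',np.median(W[g][:,2]))
a=cv2.resize(cv2.imread('pics/top8.png')[165:225,155:235],None,fx=5,fy=5,interpolation=cv2.INTER_CUBIC)
b=cv2.resize(cv2.imread('pics/scene8.png')[130:190,165:245],None,fx=5,fy=5,interpolation=cv2.INTER_CUBIC)
cv2.imwrite('pics/ts8.png',np.hstack([a,b]))
```

```text
3.65 t24.35 j6 1.354 T [ 0.31 -0.41 -0.06] F [3.07 1.86 6.38] z 91.9 w 30.8
3.65 t24.90 j6 1.354 T [ 0.26 -0.39 -0.05] F [2.8  2.38 6.27] z 91.9 w 30.6
3.58 t25.15 j6 1.284 T [ 0.34 -0.39  0.09] F [2.78 2.24 5.29] z 92.0 w 30.9
3.52 t25.40 j6 1.224 T [ 0.37 -0.38  0.08] F [2.92 1.95 5.74] z 92.1 w 31.0
3.46 t25.65 j6 1.164 T [ 0.43 -0.41  0.06] F [3.31 2.31 5.96] z 92.1 w 30.8
3.30 t25.96 j6 1.003 T [ 0.5  -0.37  0.11] F [2.36 3.02 6.55] z 92.3 w 30.8
3.00 t26.41 j6 0.704 T [ 0.67 -0.24  0.08] F [2.03 3.9  6.13] z 92.7 w 30.8
2.70 t26.86 j6 0.404 T [ 0.72 -0.15  0.08] F [0.39 3.87 6.69] z 93.0 w 30.5
2.40 t27.31 j6 0.104 T [ 0.75 -0.03  0.03] F [0.49 5.17 8.11] z 93.3 w 30.7
2.10 t27.76 j6 -0.196 T [0.69 0.1  0.06] F [-0.76  3.93  8.2 ] z 93.7 w 31.1
1.98 t28.02 j6 -0.317 T [0.68 0.17 0.05] F [-1.28  3.78  8.95] z 93.8 w 30.9
top 121 X -122.25061124123904 -15.221451628393202 Y -0.6387737940295701 slope [ 0.   -0.41] z 45.53701954604094
scene 78 X -124.3214740168105 -15.69111904194913 Y 3.2343224416126994 slope [-0.    2.69] z 46.332647469596964
```

View pics/ts8.png

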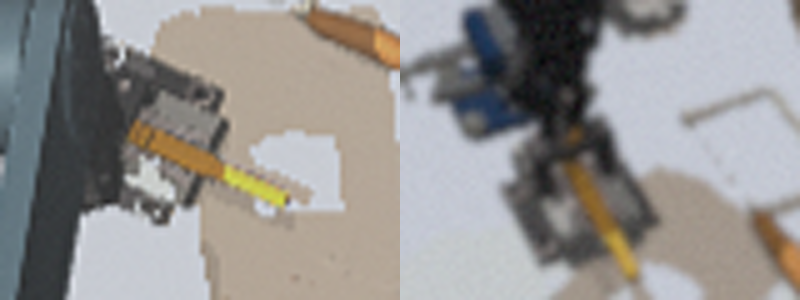

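The views show the bar still home, with its tang end at about −123 mm, and the gripper on the knob. But the torque did not persist: it read +0.35 once, then −0.05. So the seat isn't proven. I'll turn clockwise again with a firmer grip, without sideways shifts, and look for sustained torque.

```bash
cat >> m.py <<'E'
y0=JY-np.pi/2+2.7
C=along(JIG,JY,.9,.5)+[.7,.9]
def go(a,w=0):
    line_to([*C,95-1.27*min(a,4)],ori(y0-a),speed=40)
    if w: wait(w)
    s=sense();print(f"{a:.2f} t{s['time_s']:.2f} j6 {s['joint_pos'][5]:.3f} T {s['wrist_torque']} F {s['contact_force']} z {s['position'][2]:.1f} w {s['gripper_width']:.1f}")
    return s['wrist_torque'][2]
E
python3 - <<'E'
from m import *
command_gripper(20,65);k=0
for a in [2.4,2.9,3.3,3.4,3.5,3.6,3.7,3.8,3.9,4.0,4.1,4.2,4.3,4.4,4.5]:
    T=go(a,.1); k=k+1 if abs(T)>.3 else 0
    if k>=3: break
E
```

```text
2.40 t29.01 j6 0.104 T [ 0.71  0.01 -0.05] F [1.28 4.72 7.15] z 93.4 w 30.1
2.90 t29.76 j6 0.604 T [ 0.65 -0.11 -0.05] F [1.31 3.89 6.78] z 92.8 w 30.4
3.30 t30.41 j6 1.004 T [ 0.52 -0.34 -0.04] F [1.57 3.55 6.21] z 92.4 w 30.3
3.40 t30.76 j6 1.104 T [ 0.52 -0.34 -0.11] F [3.09 3.01 5.78] z 92.3 w 30.1
3.50 t31.11 j6 1.204 T [ 0.36 -0.37 -0.09] F [2.82 3.21 6.49] z 92.2 w 30.8
3.60 t31.46 j6 1.304 T [ 0.26 -0.39 -0.06] F [3.5  1.86 6.53] z 92.1 w 30.5
3.70 t31.81 j6 1.404 T [ 0.25  0.1  -0.01] F [0.2  1.55 7.74] z 91.9 w 30.3
3.80 t32.16 j6 1.504 T [ 0.12  0.05 -0.1 ] F [0.33 1.   8.7 ] z 91.8 w 30.2
3.90 t32.51 j6 1.604 T [ 0.23  0.12 -0.05] F [0.39 0.99 8.96] z 91.8 w 30.3
4.00 t32.86 j6 1.704 T [ 0.11  0.08 -0.04] F [-2.    1.7   9.06] z 91.6 w 30.3
4.10 t33.21 j6 1.803 T [0.04 0.1  0.4 ] F [0.17 0.77 8.69] z 91.6 w 30.2
4.20 t33.56 j6 1.904 T [ 0.17 -0.03 -0.07] F [-0.6   0.68  7.46] z 91.5 w 30.0
4.30 t33.91 j6 2.004 T [ 0.08  0.01 -0.08] F [-0.03  1.52  8.25] z 91.5 w 30.4
4.40 t34.26 j6 2.104 T [ 0.15  0.01 -0.07] F [0.69 0.52 7.37] z 91.4 w 30.4
4.50 t34.61 j6 2.203 T [ 0.06 -0.03  0.91] F [-0.28  0.3   7.72] z 91.4 w 30.2
```

Torque is now 0.91 N m, far above the drag. From a ≈ 3.65 on, the sideways forces collapsed, as they would if the pads were slipping on a stopped knob, and that is the same angle as the first time. The screw is seated. I'll find the torque zero, then back off a quarter turn.

Run:
```python
from m import *
a=4.5;go(a,.15)
while a>4.2:
    a-=.04
    if go(a,.1)<.15: break
z=a; print('zero at',z)
for t in (z-.4,z-.8,z-1.2,z-1.52): go(t,.05)
go(z-1.52,.5)
```

```text
4.50 t35.01 j6 2.202 T [ 0.12 -0.11  0.92] F [0.67 1.18 7.6 ] z 91.4 w 30.5
4.46 t35.36 j6 2.164 T [ 0.09 -0.07  0.04] F [1.2  1.26 7.17] z 91.4 w 30.2
zero at 4.46
4.06 t35.96 j6 1.764 T [0.21 0.07 0.09] F [-0.63  1.48  9.58] z 91.8 w 30.2
3.66 t36.56 j6 1.364 T [0.38 0.16 0.08] F [-0.71  2.14 10.43] z 92.2 w 30.3
3.26 t37.16 j6 0.964 T [0.44 0.17 0.1 ] F [-0.68  2.59  9.45] z 92.7 w 30.4
2.94 t37.67 j6 0.644 T [ 0.53  0.3  -0.  ] F [-0.77  2.41  9.82] z 93.1 w 30.8
2.94 t38.42 j6 0.644 T [0.42 0.3  0.05] F [-0.92  2.92  9.88] z 93.1 w 30.0
```

Run:
```python
from m import *
for c in('top','scene'):
    snap(c,c+'9');d=np.load(f'pics/{c}9.npy');p=cv2.imread(f'pics/{c}9.png').astype(int);W=world(c,d)
    X=(W[...,:2]-KN)@f;Y=(W[...,:2]-KN)@n
    g=(p[...,2]-p[...,0]>45)&(abs(W[...,2]-46)<7)&(abs(Y)<16)&(X<-15)&(X>-160)
    print(c,g.sum(),'X',X[g].min(),'Y',np.median(Y[g]),'slope',np.polyfit(X[g],Y[g],1)[0],'z',np.median(W[g][:,2]))
st('end'); close_job()
```

```text
top 119 X -122.3110310158109 Y -0.5142798376377727 slope 0.0061851189650054955 z 44.881960601767105
scene 75 X -123.87316060555627 Y 2.8294538365936486 slope -0.0009369973980842528 z 46.82881019694662
end 38.525 [582.07 103.36  93.05] F [-1.04  2.41 10.24] T [0.44 0.27 0.05] w 30.427084466311925
the job is handed in; nothing more can be done
```

I handed the job in at 38.5 s. The bar is in the larger jig's groove against the stop and released. The thumbscrew was seated and backed off about 1.55 rad, and the gripper still holds the knob (65 N commanded, opening 30.4 mm).

**Bar position:** the bar met the stop at gripper position −101.6 mm, where −102 mm was expected. In the last pictures its tang end was at −122 mm (top camera) and −124 mm (scene camera), against −125 mm expected. The bar was in line within 0.01 rad, and its top was 45 to 47 mm above the bench, against 46 mm expected.

**Checks that disagreed:**
- **First seating:** the torque read 0.35 N m once and then vanished, so I did not trust it. I had already backed off about 1.6 rad, so I turned the screw down again with a firmer grip. The pads slipped on the stopped knob at nearly the same angle, and the torque then held at 0.92 N m.
- **Back-off angle:** I counted it from where that torque fell to zero. The screw angle and the shoe's pressure on the bar were not measured directly.
- **Sideways position:** the two cameras differ by about 3 mm across the groove, a calibration offset they showed from the start.

I did not re-measure the other tools. No contact with them showed in the forces.

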